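# Hook the tape measure on the board, draw it to the pencil line and lock it

### The arm

A 7-joint arm with a two-finger parallel gripper is mounted at the origin on a cart in front of the work surface, level with it; the furniture and walls round the work are solid. World frame = base frame: x ahead of the robot, y to its left, z up, the work surface at z = 0. Lengths are in m, angles in rad, forces in N, time in s.
With the tool pointing down it reaches from about 0.425 to 0.875 m from the base axis. Payload 4.7 kg.
Tool frame: the origin (TCP) lies on the centre line of the jaws, within the pads' length; the fingertips stand 8 mm ahead of it and the grasp point (between the pads) lies 11 mm behind it; z points along the fingers, y is the direction in which the jaws open and shut (so a half turn about z gives the same grasp; the last joint's range is limited). The gripper opens to 87 mm and grips with 3 to 60 N. Pads are 19 mm wide; open, the fingers measure 117 mm over their backs; the gripper's body (75 mm by 190 mm) begins 51 mm behind the grasp point.
Start: joints at [-1.157, 0.321, -0.07, 1.45, 0.023, 1.371, -0.057], TCP at [0.253, 0.599, 0.231] pointing down, gripper open.
Joint ranges: [-2.86, 2.86], [-0.3, 2.09], [-1.38, 1.24], [0.06, 2.45], [-1.56, 4.7], [0.09, 2.05], [-2.69, 2.69]. Speed limits (rad/s): [2.57, 2.57, 3.14, 3.14, 3.14, 3.14, 3.14].

### API

Orientations are given as a rotation vector (axis times angle).
In Python, from bench import ctrl, cams, workorder gives the robot as it stands. The module is installed in compiled form; this text tells all that it offers.
- The arm moves only by the tool carry_out, never from a script. Its argument "rows" is a list of rows, each an object with "offset": the shift along the tool's x, y, z in m, a list of three; "rot": the turn, a rotation vector about the tool's x, y, z in degrees, a list of three; "gripper": the opening, from 0 (shut) to 1 (fully open). In form: [{"offset": [dx, dy, dz], "rot": [rx, ry, rz], "gripper": gripper}, ...]. A call has 1 to 10 rows; each row shifts and turns the commanded pose from where the row before left it, along the tool's axes as they then stand; what a row does not reach is not made up. A row lasts 1/8 s, in which the tool goes at most 62.5 mm and 10.7 degrees, less where a joint would pass 70% of its speed; a pose out of reach is approached as far as the arm can. A call is refused whole if a number of a shift passes 0.0625 or a number of a turn 10.7, either way. A call with a gripper value outside its range is refused whole. The fingers move at their own pace and stop on an object; "grip_force" is the grip in N (left out, the last holds). Time passes only in rows, so rows that do not move let the fingers close. It gives the time, the measured TCP pose, the force and the opening at its end, in the units of the state.
- ctrl.get_state(): the state, without advancing time (a new reading comes with each control period).
- cams.get_image(name): name is "scene" or "top"; returns a dict with "img" (400x640x3 uint8, red, green, blue), "vfov" (degrees; the focal length in pixels is half the picture's height over the tangent of half this angle, whatever the lens; pixels are square), "cx", "cy" (the principal point, pixels), "R" (3x3) and "t" (3): a world point X has camera coordinates R X + t. Camera axes: x right, y down, z forward; pixel columns grow to the right and rows downward; lengths in m; the calibration is good to about 2 mm. A picture is of the moment at which its call begins. There is no depth.
- workorder.close_job(): hands the job in, once; it reports no verdict.
The state is a dict: "time": time; "joint_positions": joint angles; "qd": joint speeds; "joint_torque": joint torques, N m; "position": TCP position; "tool_rot": TCP orientation; "ft_force": force on the tool from outside, world axes, zero at the start; "torque": the same for the moment, N m; "grip_width": opening from 0.0 (shut) to 1.0 (fully open).
Only numpy, scipy, OpenCV 4.12 (cv2) and the standard library are available. Lean on these libraries where they do the work, as an engineer would, in place of code of your own. Each camera call takes 0.05 s, during which the arm holds its last target.

### The job

Take the tape measure off its wooden block and hook its metal end over the left-hand end of the long board, the one with a pencil line across it. Draw the case back along the board against the spring until the front of the case stands at the pencil line, set it down on the board there, and push the lock button on its top down so that the blade stays out, hooked and locked.

Things in the scene. Friction and masses are not known exactly. Their poses are not given: they have to be found in the camera images.
- tape_centre (a point): Centre of the tape measure's case: grey, D-shaped, 72 mm long (x), 40 thick (y), 56 high, 0.6 kg, on a rubber sole that grips against the spring. Point: 28 mm above the sole, 36 behind the front. +x: the way the blade leaves; y: across the flat sides to grip; z up. Starts on a fixed block 36 mm high, hook hanging free. Lock button on the top's front half, up to 66 mm above the sole.
- tape_hook (a point): Inner face (towards the case) of the metal hook on the blade's end, 6 mm below the sole. Hook: 20 mm wide, 2.5 thick, hangs to 13 mm below the sole. Axes as the case's. Blade home: 44 mm ahead of tape_centre, 34 below it. White blade, 18 mm wide, 4 mm above the sole's underside.
- lock_top (a point): Top centre of the lock button: black, ribbed, 20 x 26 mm; 18 mm ahead of tape_centre and 38 mm above it when up. Press straight down with about 4 to 8 N: it clamps the blade and stays where it is pushed.
- tape_lock (a joint): Travel of the lock button in m: 0 up (unlocked), about 0.0045 pushed down (locked). It has no return spring.
- tape_blade (a joint): Blade drawn out beyond its home position, in m: 0 home, at most 0.22; a spring pulls it home with 0.9 N at 0, rising to 1.5 N at 0.2.
- long_board: Timber board 300 x 90 x 28 mm lying across the bench, screwed down; it carries the pencil line. Origin: centre of its underside; +x along its length to its left-hand end, 150 mm away, where the tape is hooked; z up. A second board without a line, 200 x 70 x 28 mm, is not used.
- pencil_line: Dark line 3 mm wide across the top of the long board, 140 to 180 mm from its left-hand end. Origin at its middle, on the board's top; x as the long board's.
There are look-alikes about, which are no part of the job. What is shaped like the part that bears tape_centre but orange is not meant.

How it is judged:
On the way:
1. the hook is over the left-hand end of the long board and the blade is drawn out at least 100 mm, with the lock still up (x of tape_hook in the frame of long_board between 0.145 and 0.16 m and y of tape_hook in the frame of long_board between -0.036 and 0.036 m and z of tape_hook in the frame of long_board below 0.027 m and value of joint tape_blade above 0.1 m and value of joint tape_lock below 0.002 m), for 0.2 s.
At the end, for the whole second after the job is handed in: The case stands upright on the long board, in line within 11 degrees and 35 mm of its middle, its front within 15 mm of the line; the hook hangs over the left end (within 10 mm of it, 36 mm of the middle); the blade is out over 100 mm and still; the lock is down (over 3.5 mm) (x of tape_hook in the frame of long_board between 0.145 and 0.16 m and y of tape_hook in the frame of long_board between -0.036 and 0.036 m and z of tape_hook in the frame of long_board below 0.0255 m and x of tape_centre in the frame of pencil_line between -0.051 and -0.021 m and y of tape_centre in the frame of long_board between -0.035 and 0.035 m and z of tape_centre in the frame of long_board below 0.06 m and angle between tape_centre's own z axis and vertical below 0.1 rad and angle between the x axis of tape_centre and the x axis of long_board, either way round below 0.2 rad and value of joint tape_lock above 0.0035 m and value of joint tape_blade above 0.1 m and velocity of joint tape_blade between -0.01 and 0.01 m/s); the robot touches nothing.
It also fails if it takes over 54 s, if anything falls off the work surface, if the arm or the gripper's body presses on something with over 40 N, if the wrist force passes 120 N, or if a joint passes its speed limit or range.

## Working session

There is one attempt and no reset: what is moved stays moved. The work goes in short steps, Python scripts to look and compute and a tool call to move; the robot and the scene stay as the last step left them, time stands still between calls to the robot, and variables do not carry over. Pictures are saved under pics/ and viewed, and the job is handed in when it is done.

Besides the shell and the picture viewer there is one more tool, called after "Call:" as name(argument=value, ...), one argument or row to a line, values as JSON. carry_out: Moves the arm, as the interface text tells. Its arguments: {"type":"object","properties":{"rows":{"type":"array"},"grip_force":{"type":"number"}},"required":["rows"]}

```bash
mkdir -p pics
cat > h.py <<'E'
import numpy as np, cv2, pickle
from bench import ctrl, cams, workorder
def grab(n,tag):
    d=cams.get_image(n); cv2.imwrite(f'pics/{tag}.png',d['img'][:,:,::-1].copy()); pickle.dump(d,open(f'pics/{tag}.pkl','wb')); return d
def K(d):
    f=200/np.tan(np.radians(d['vfov'])/2); return f,d['cx'],d['cy']
def proj(d,X):
    f,cx,cy=K(d); c=np.array(d['R'])@np.array(X)+np.array(d['t']); return np.array([cx+f*c[0]/c[2],cy+f*c[1]/c[2]])
def ray(d,u,v,z):
    f,cx,cy=K(d); R=np.array(d['R']);t=np.array(d['t']); o=-R.T@t; r=R.T@np.array([(u-cx)/f,(v-cy)/f,1]); return o+r*(z-o[2])/r[2]
E
python3 - <<'E'
from h import *
for n in ('scene','top'):
    d=grab(n,n+'0'); print(n,d['vfov'],d['cx'],d['cy'],(-np.array(d['R']).T@d['t']).round(3)); print(np.array(d['R']).round(3))
s=ctrl.get_state(); print({k:np.round(v,4) for k,v in s.items()})
E
```

```text
scene 46.45176161455565 317.8887841827922 190.26428582954907 [-0.289 -0.534  0.741]
[[ 0.448 -0.894 -0.002]
 [-0.549 -0.273 -0.79 ]
 [ 0.706  0.355 -0.613]]
top 47.26169540519426 324.32323169566337 195.26359676919017 [ 0.299 -0.133  1.086]
[[ 0.012 -1.     0.014]
 [-0.984 -0.014 -0.177]
 [ 0.177 -0.012 -0.984]]
{'time': np.float64(0.1), 'joint_positions': array([-1.1569,  0.3217, -0.0701,  1.4515,  0.0226,  1.3708, -0.0569]), 'qd': array([-0.0012, -0.0001,  0.0016, -0.0032,  0.0006,  0.0016, -0.001 ]), 'joint_torque': array([ 0.00000e+00, -4.92572e+01, -4.05500e-01, -3.13401e+01,
       -6.41000e-02,  3.96000e-02,  1.00000e-04]), 'position': array([0.2529, 0.5983, 0.2296]), 'tool_rot': array([-6.2370e-01, -3.0788e+00,  2.7000e-03]), 'ft_force': array([0.6908, 0.4551, 0.8282]), 'torque': array([ 0.0222, -0.0215,  0.0063]), 'grip_width': np.float64(1.0042)}
```

View pics/scene0.png

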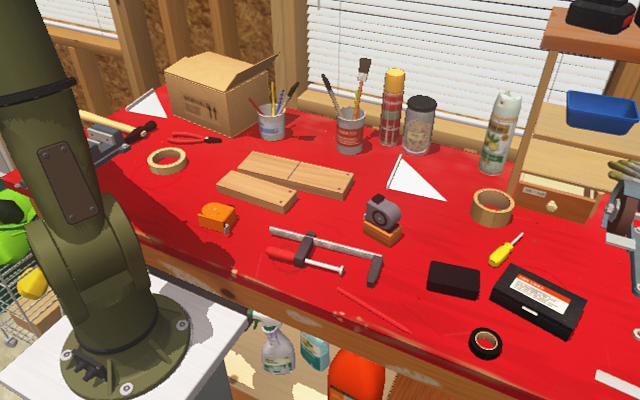

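View pics/top0.png

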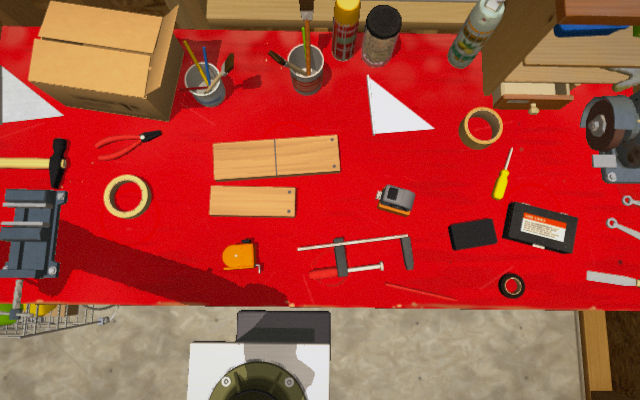

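Run:
```python
import cv2,numpy as np
a=cv2.imread('pics/top0.png'); b=cv2.imread('pics/scene0.png')
cv2.imwrite('pics/z1.png',np.vstack([cv2.resize(a[170:225,360:430],None,fx=8,fy=5.0*8/5,interpolation=cv2.INTER_CUBIC)]))
cv2.imwrite('pics/z2.png',cv2.resize(b[180:255,345:420],None,fx=8,fy=8,interpolation=cv2.INTER_CUBIC)[:600])
cv2.imwrite('pics/z3.png',cv2.resize(a[125:225,200:350],None,fx=5,fy=5,interpolation=cv2.INTER_CUBIC))
```

```text
(no output)
```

View pics/z1.png

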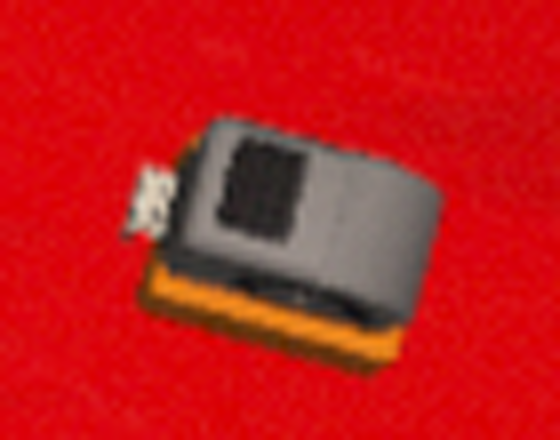

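View pics/z2.png

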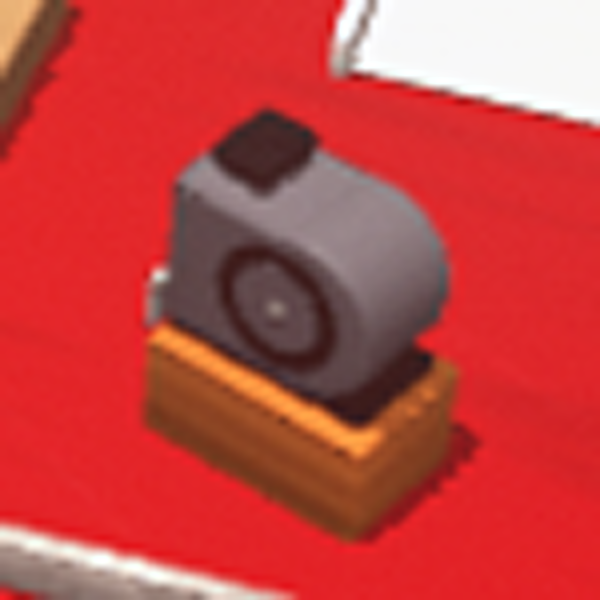

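View pics/z3.png

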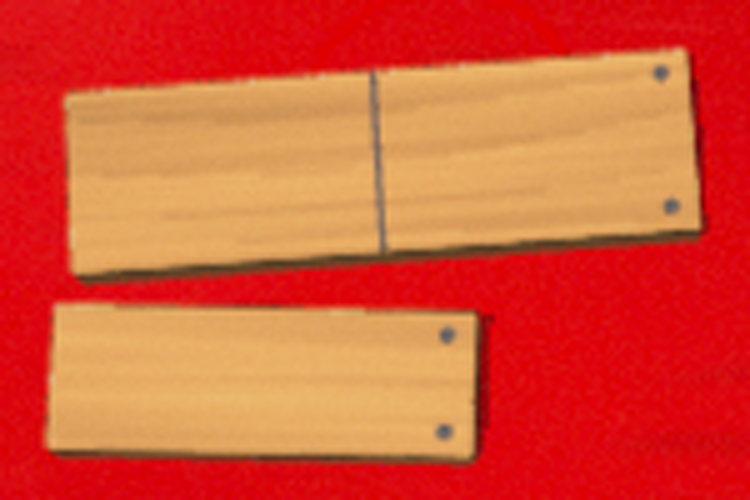

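Run:
```python
from h import *
d=pickle.load(open('pics/top0.pkl','rb')); e=pickle.load(open('pics/scene0.pkl','rb'))
P=lambda x,y,s,ox,oy:((x+.5)/s-.5+ox,(y+.5)/s-.5+oy)
for n,x,y in [('TL',65,93),('TR',687,48),('BR',701,232),('BL',74,275),('Lt',373,73),('Lb',383,252)]:
    u,v=P(x,y,5,200,125); X=ray(d,u,v,.028); print(n,(u,v),X.round(4), proj(e,X).round(1))
for n,x,y,z in [('btn',262,190,.102),('btnFL',237,140,.102),('btnBL',305,152,.102),('btnBR',286,243,.102),('btnFR',217,230,.102),('caseF_near',185,245,.092),('caseF_far',215,118,.092),('blk1',165,268,.036),('blk2',400,348,.036),('blkb1',150,308,0),('blkb2',378,373,0)]:
    u,v=P(x,y,8,360,170); X=ray(d,u,v,z); print(n,X.round(4))
for n,x,y,z in [('btn',265,150,.102),('btnF',213,150,.102),('btnFar',268,110,.102),('btnB',318,140,.102),('btnN',263,192,.102),('blkA',148,335,.036),('blkB',355,455,.036),('blkC',457,372,.036),('blk0A',148,422,0),('blk0B',350,540,0)]:
    u,v=P(x,y,8,345,180); X=ray(e,u,v,z); print('s',n,X.round(4))
```

```text
TL (212.6, 143.2) [0.6122 0.1235 0.028 ] [253.  150.7]
TR (337.0, 134.2) [ 0.6395 -0.1742  0.028 ] [354.7 173.1]
BR (339.8, 171.0) [ 0.5486 -0.1815  0.028 ] [343.  193.1]
BL (214.4, 179.6) [0.5233 0.1143 0.028 ] [237.6 167.8]
Lt (274.2, 139.2) [ 0.6246 -0.0234  0.028 ] [301.2 161.6]
Lb (276.2, 175.0) [ 0.5366 -0.0309  0.028 ] [287.6 179.6]
btn [ 0.4827 -0.2937  0.102 ]
btnFL [ 0.4965 -0.287   0.102 ]
btnBL [ 0.4935 -0.3057  0.102 ]
btnBR [ 0.468  -0.3001  0.102 ]
btnFR [ 0.4713 -0.2812  0.102 ]
caseF_near [ 0.4688 -0.2738  0.092 ]
caseF_far [ 0.5047 -0.2825  0.092 ]
blk1 [ 0.4714 -0.2758  0.036 ]
blk2 [ 0.4489 -0.344   0.036 ]
blkb1 [ 0.4651 -0.2761  0.    ]
blkb2 [ 0.4463 -0.3445  0.    ]
s btn [ 0.4787 -0.2936  0.102 ]
s btnF [ 0.4724 -0.2808  0.102 ]
s btnFar [ 0.4957 -0.288   0.102 ]
s btnB [ 0.4893 -0.305   0.102 ]
s btnN [ 0.4615 -0.2995  0.102 ]
s blkA [ 0.4645 -0.269   0.036 ]
s blkB [ 0.444  -0.3383  0.036 ]
s blkC [ 0.4886 -0.3525  0.036 ]
s blk0A [ 0.4678 -0.2698  0.    ]
s blk0B [ 0.4481 -0.3388  0.    ]
```

```bash
cat >> h.py <<'E'
from scipy.spatial.transform import Rotation as Ro
def Rdown(yawy):
    a=np.radians(yawy); y=np.array([np.cos(a),np.sin(a),0]); z=np.array([0,0,-1.]); x=np.cross(y,z); return Ro.from_matrix(np.c_[x,y,z])
def plan(targets,start=None,dp=3,dr=1):
    """targets: list of (pos,yaw_y deg), one per row. prints rounded rows, simulating the rounding"""
    if start is None:
        s=ctrl.get_state(); p,R=np.array(s['position']),Ro.from_rotvec(s['tool_rot'])
    else: p,R=start
    for q,yw in targets:
        T=Rdown(yw); o=np.round(R.inv().apply(np.array(q)-p),dp)+0; r=np.round((R.inv()*T).as_rotvec(degrees=True),dr)+0
        p=p+R.apply(o); R=R*Ro.from_rotvec(r,degrees=True); print(o.tolist(),r.tolist())
    print('end',p.round(4)); return p,R
def show():
    s=ctrl.get_state(); R=Ro.from_rotvec(s['tool_rot']).as_matrix()
    print('t',round(s['time'],2),'p',np.round(s['position'],4),'yawy',np.degrees(np.arctan2(R[1,1],R[0,1])).round(2),'z',R[:,2].round(3),'F',np.round(s['ft_force'],1),'g',round(s['grip_width'],3))
E
python3 - <<'E'
from h import *
p0=np.array([.2529,.5983,.2296]);T=[]
for k in range(1,21):
    a=k/20; r=.65+(.57-.65)*a; az=np.radians(67.1+(-33.2-67.1)*a); T.append(([r*np.cos(az),r*np.sin(az),.23],67.1-82.1*a))
plan(T)
E
```

```text
[-0.056, -0.006, 0.0] [-0.1, 0.0, 4.1]
[-0.056, -0.007, 0.0] [0.0, 0.0, 4.1]
[-0.056, -0.009, 0.0] [0.0, 0.0, 4.1]
[-0.055, -0.009, 0.0] [0.0, 0.0, 4.1]
[-0.054, -0.009, 0.0] [0.0, 0.0, 4.1]
[-0.055, -0.011, 0.0] [0.0, 0.0, 4.1]
[-0.053, -0.012, 0.0] [0.0, 0.0, 4.1]
[-0.053, -0.012, 0.0] [0.0, 0.0, 4.1]
[-0.052, -0.013, 0.0] [0.0, 0.0, 4.1]
[-0.052, -0.014, 0.0] [0.0, 0.0, 4.1]
[-0.052, -0.015, 0.0] [0.0, 0.0, 4.2]
[-0.05, -0.015, 0.0] [0.0, 0.0, 4.1]
[-0.051, -0.016, 0.0] [0.0, 0.0, 4.1]
[-0.049, -0.017, 0.0] [0.0, 0.0, 4.1]
[-0.049, -0.017, 0.0] [0.0, 0.0, 4.1]
[-0.048, -0.018, 0.0] [0.0, 0.0, 4.1]
[-0.048, -0.019, 0.0] [0.0, 0.0, 4.1]
[-0.047, -0.02, 0.0] [0.0, 0.0, 4.1]
[-0.047, -0.02, 0.0] [0.0, 0.0, 4.1]
[-0.045, -0.021, 0.0] [0.0, 0.0, 4.1]
end [ 0.4765 -0.3118  0.2297]
```

Call:
carry_out(
  rows=[
    {"offset": [-0.056,-0.006,0],"rot": [0,0,4.1],"gripper": 1},
    {"offset": [-0.056,-0.007,0],"rot": [0,0,4.1],"gripper": 1},
    {"offset": [-0.056,-0.009,0],"rot": [0,0,4.1],"gripper": 1},
    {"offset": [-0.055,-0.009,0],"rot": [0,0,4.1],"gripper": 1},
    {"offset": [-0.054,-0.009,0],"rot": [0,0,4.1],"gripper": 1},
    {"offset": [-0.055,-0.011,0],"rot": [0,0,4.1],"gripper": 1},
    {"offset": [-0.053,-0.012,0],"rot": [0,0,4.1],"gripper": 1},
    {"offset": [-0.053,-0.012,0],"rot": [0,0,4.1],"gripper": 1},
    {"offset": [-0.052,-0.013,0],"rot": [0,0,4.1],"gripper": 1},
    {"offset": [-0.052,-0.014,0],"rot": [0,0,4.1],"gripper": 1},
  ],
)

```text
time: 1.35
position: [0.5839, 0.1769, 0.23]
tool_rot: [-1.666, -2.663, 0.001]
ft_force: [0.3, -0.3, 0.4]
grip_width: 1.0
```

Call:
carry_out(
  rows=[
    {"offset": [-0.052,-0.015,0],"rot": [0,0,4.2],"gripper": 1},
    {"offset": [-0.05,-0.015,0],"rot": [0,0,4.1],"gripper": 1},
    {"offset": [-0.051,-0.016,0],"rot": [0,0,4.1],"gripper": 1},
    {"offset": [-0.049,-0.017,0],"rot": [0,0,4.1],"gripper": 1},
    {"offset": [-0.049,-0.017,0],"rot": [0,0,4.1],"gripper": 1},
    {"offset": [-0.048,-0.018,0],"rot": [0,0,4.1],"gripper": 1},
    {"offset": [-0.048,-0.019,0],"rot": [0,0,4.1],"gripper": 1},
    {"offset": [-0.047,-0.02,0],"rot": [0,0,4.1],"gripper": 1},
    {"offset": [-0.047,-0.02,0],"rot": [0,0,4.1],"gripper": 1},
    {"offset": [-0.045,-0.021,0],"rot": [0,0,4.1],"gripper": 1},
  ],
)

```text
time: 2.6
position: [0.4755, -0.3127, 0.2302]
tool_rot: [-2.495, -1.909, 0.0]
ft_force: [0.0, -1.0, 0.6]
grip_width: 1.003
```

Call:
carry_out(
  rows=[
    {"offset": [0,0,0],"rot": [0,0,0],"gripper": 1},
    {"offset": [0,0,0],"rot": [0,0,0],"gripper": 1},
  ],
)

```text
time: 2.85
position: [0.4769, -0.3107, 0.2302]
tool_rot: [-2.491, -1.912, -0.001]
ft_force: [0.9, -0.5, -0.9]
grip_width: 0.998
```

Run:
```python
from h import *
show(); d=grab('scene','s1'); 
b=d['img'][:,:,::-1]; cv2.imwrite('pics/s1z.png',cv2.resize(b[60:260,260:500],None,fx=3,fy=3,interpolation=cv2.INTER_CUBIC))
```

```text
t 2.85 p [ 0.4769 -0.3107  0.2302] yawy -14.98 z [-0.     0.001 -1.   ] F [ 0.9 -0.5 -0.9] g 0.998
```

View pics/s1z.png

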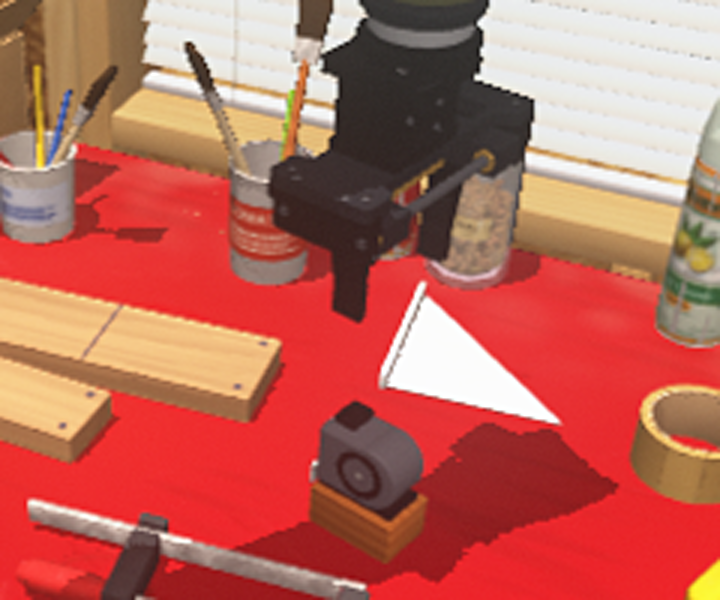

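Call:
carry_out(
  rows=[
    {"offset": [0,0,0.05],"rot": [0,0,0],"gripper": 1},
    {"offset": [0,0,0.05],"rot": [0,0,0],"gripper": 1},
    {"offset": [0,0,0.04],"rot": [0,0,0],"gripper": 1},
    {"offset": [0,0,0.025],"rot": [0,0,0],"gripper": 1},
    {"offset": [0,0,0.012],"rot": [0,0,0],"gripper": 1},
    {"offset": [0,0,0],"rot": [0,0,0],"gripper": 1},
  ],
)

```text
time: 3.65
position: [0.477, -0.3103, 0.0531]
tool_rot: [-2.49, -1.914, 0.001]
ft_force: [0.4, -0.5, 0.1]
grip_width: 0.999
```

Call:
carry_out(
  rows=[
    {"offset": [0,0,0],"rot": [0,0,0],"gripper": 0.6},
    {"offset": [0,0,0],"rot": [0,0,0],"gripper": 0.5},
    {"offset": [0,0,0],"rot": [0,0,0],"gripper": 0.2},
    {"offset": [0,0,0],"rot": [0,0,0],"gripper": 0.2},
    {"offset": [0,0,0],"rot": [0,0,0],"gripper": 0.2},
  ],
  grip_force=30,
)

```text
time: 4.28
position: [0.4767, -0.3113, 0.0536]
tool_rot: [2.492, 1.912, 0.0]
ft_force: [0.9, -0.2, 1.4]
grip_width: 0.519
```

Run:
```python
from h import *
show(); d=grab('top','t2'); e=grab('scene','s2')
a=d['img'][:,:,::-1]; b=e['img'][:,:,::-1]
cv2.imwrite('pics/z4.png',np.hstack([cv2.resize(a[160:230,350:430],None,fx=5,fy=5,interpolation=cv2.INTER_CUBIC),cv2.resize(b[180:250,340:420],None,fx=5,fy=5,interpolation=cv2.INTER_CUBIC)]))
```

```text
t 4.28 p [ 0.4767 -0.3113  0.0536] yawy -15.01 z [ 0.  0. -1.] F [ 0.9 -0.2  1.4] g 0.519
```

View pics/z4.png

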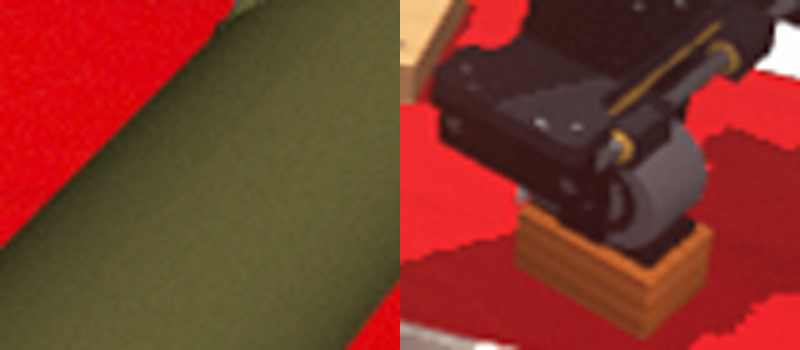

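Call:
carry_out(
  rows=[
    {"offset": [0,0,0],"rot": [0,0,0],"gripper": 0.2},
    {"offset": [0,0,0],"rot": [0,0,0],"gripper": 0.2},
    {"offset": [0,0,0],"rot": [0,0,0],"gripper": 0.2},
    {"offset": [0,0,0],"rot": [0,0,0],"gripper": 0.2},
  ],
)

```text
time: 4.88
position: [0.4769, -0.3114, 0.0537]
tool_rot: [2.492, 1.912, 0.001]
ft_force: [2.0, -0.8, -0.9]
grip_width: 0.458
```

Call:
carry_out(
  rows=[
    {"offset": [0,0,-0.015],"rot": [0,0,0],"gripper": 0.2},
    {"offset": [0,0,-0.02],"rot": [0,0,0],"gripper": 0.2},
    {"offset": [0,0,-0.025],"rot": [0,0,0],"gripper": 0.2},
    {"offset": [0,0,0],"rot": [0,0,0],"gripper": 0.2},
  ],
)

```text
time: 5.38
position: [0.4781, -0.3124, 0.1163]
tool_rot: [2.489, 1.91, 0.004]
ft_force: [0.5, -1.1, -5.8]
grip_width: 0.459
```

Run:
```python
from h import *
show(); e=grab('scene','s3')
b=e['img'][:,:,::-1]
cv2.imwrite('pics/z5.png',cv2.resize(b[150:250,320:430],None,fx=6,fy=6,interpolation=cv2.INTER_CUBIC))
a=np.array([.4769,-.3114,.1137]);g=np.array([.5704,.090,.1137]);T=[]
w=np.array([.3,.6,1,1,1,1,1,1,1,1,.6,.3]);c=np.cumsum(w)/w.sum()
plan([(a+(g-a)*k,-15+20*k) for k in c],start=(a,Rdown(-15)))
```

```text
t 5.38 p [ 0.4781 -0.3124  0.1163] yawy -15.01 z [ 0.005 -0.002 -1.   ] F [ 0.5 -1.1 -5.8] g 0.459
[0.013, 0.0, 0.0] [0.0, 0.0, -0.6]
[0.025, -0.001, 0.0] [0.0, 0.0, -1.2]
[0.042, 0.0, 0.0] [0.0, 0.0, -2.1]
[0.042, 0.001, 0.0] [0.0, 0.0, -2.0]
[0.042, 0.003, 0.0] [0.0, 0.0, -2.1]
[0.042, 0.005, 0.0] [0.0, 0.0, -2.0]
[0.041, 0.006, 0.0] [0.0, 0.0, -2.0]
[0.042, 0.007, 0.0] [0.0, 0.0, -2.1]
[0.041, 0.009, 0.0] [0.0, 0.0, -2.0]
[0.041, 0.01, 0.0] [0.0, 0.0, -2.1]
[0.024, 0.007, 0.0] [0.0, 0.0, -1.2]
[0.012, 0.004, 0.0] [0.0, 0.0, -0.6]
end [0.5702 0.0902 0.1137]
```

View pics/z5.png

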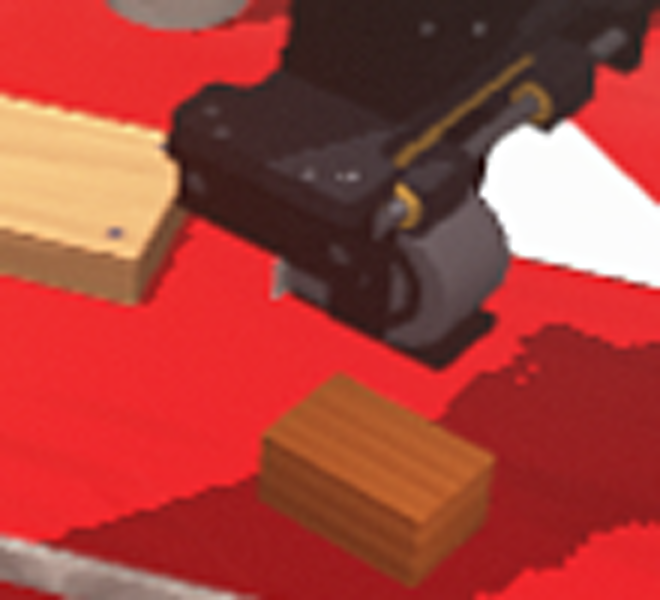

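Call:
carry_out(
  rows=[
    {"offset": [0.013,0,0],"rot": [0,0,-0.6],"gripper": 0.2},
    {"offset": [0.025,-0.001,0],"rot": [0,0,-1.2],"gripper": 0.2},
    {"offset": [0.042,0,0],"rot": [0,0,-2.1],"gripper": 0.2},
    {"offset": [0.042,0.001,0],"rot": [0,0,-2.0],"gripper": 0.2},
    {"offset": [0.042,0.003,0],"rot": [0,0,-2.1],"gripper": 0.2},
    {"offset": [0.042,0.005,0],"rot": [0,0,-2.0],"gripper": 0.2},
    {"offset": [0.041,0.006,0],"rot": [0,0,-2.0],"gripper": 0.2},
    {"offset": [0.042,0.007,0],"rot": [0,0,-2.1],"gripper": 0.2},
    {"offset": [0.041,0.009,0],"rot": [0,0,-2.0],"gripper": 0.2},
    {"offset": [0.041,0.01,0],"rot": [0,0,-2.1],"gripper": 0.2},
  ],
)

```text
time: 6.68
position: [0.5601, 0.0559, 0.1123]
tool_rot: [-2.155, -2.284, 0.003]
ft_force: [0.4, 0.7, -6.4]
grip_width: 0.454
```

Call:
carry_out(
  rows=[
    {"offset": [0.024,0.007,0],"rot": [0,0,-1.2],"gripper": 0.2},
    {"offset": [0.012,0.004,0],"rot": [0,0,-0.6],"gripper": 0.2},
    {"offset": [0,0,0],"rot": [0,0,0],"gripper": 0.2},
    {"offset": [0,0,0],"rot": [0,0,0],"gripper": 0.2},
  ],
)

```text
time: 7.18
position: [0.5698, 0.0878, 0.1134]
tool_rot: [2.126, 2.313, -0.002]
ft_force: [0.1, -0.0, -6.6]
grip_width: 0.458
```

Run:
```python
from h import *
show(); e=grab('scene','s4'); d=grab('top','t4')
b=e['img'][:,:,::-1]; a=d['img'][:,:,::-1]
cv2.imwrite('pics/z6.png',cv2.resize(b[100:220,210:340],None,fx=5,fy=5,interpolation=cv2.INTER_CUBIC))
cv2.imwrite('pics/z7.png',cv2.resize(a[110:230,160:300],None,fx=5,fy=5,interpolation=cv2.INTER_CUBIC))
```

```text
t 7.17 p [0.5698 0.0878 0.1134] yawy 4.83 z [-0.    -0.001 -1.   ] F [ 0.1 -0.  -6.6] g 0.458
```

View pics/z6.png

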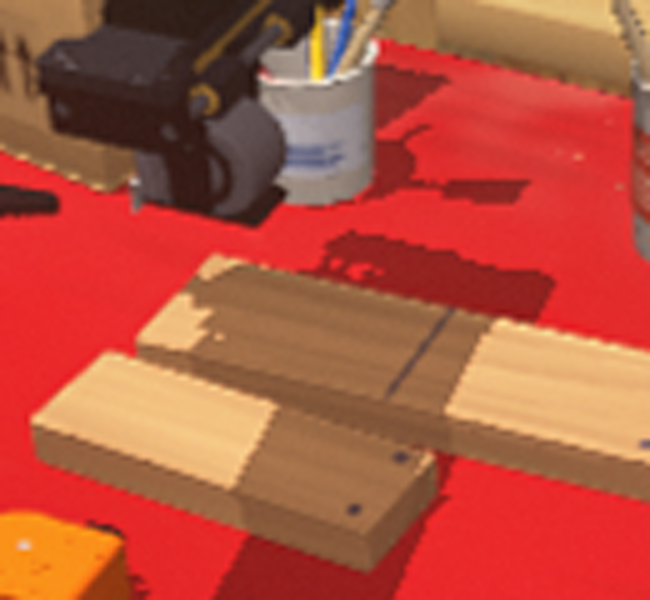

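View pics/z7.png

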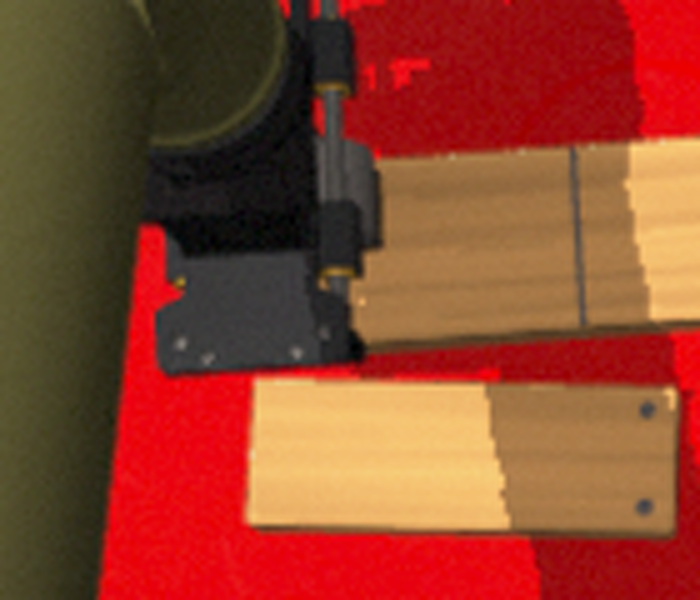

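Run:
```python
from h import *
e=pickle.load(open('pics/s4.pkl','rb'))
p=np.array([.5698,.0878,.1134+.011]); f=np.array([-.087,.996,0]); y=np.array([-.996,-.087,0])
for n,o in [('hook',(.044,0,-.034)),('hook near bot',(.0465,.010,-.041)),('hook near top',(.0465,.010,-.024)),('sole rear near',(-.036,.02,-.028)),('sole rear far',(-.036,-.02,-.028)),('sole front near',(.036,.02,-.028))]:
    X=p+f*o[0]+y*o[1]+np.array([0,0,o[2]]); q=proj(e,X); print(n,X.round(4),q.round(1),((q-[210,100])*5+2).round())
```

```text
hook [0.566  0.1316 0.0904] [238.8 138.7] [146. 195.]
hook near bot [0.5558 0.1332 0.0834] [236.4 142.6] [134. 215.]
hook near top [0.5558 0.1332 0.1004] [235.7 137.1] [131. 187.]
sole rear near [0.553  0.0502 0.0964] [262.1 146.4] [263. 234.]
sole rear far [0.5929 0.0537 0.0964] [269.1 138.8] [297. 196.]
sole front near [0.5467 0.1219 0.0964] [237.5 141. ] [139. 207.]
```

Call:
carry_out(
  rows=[
    {"offset": [0.004,0,0.015],"rot": [0,0,0],"gripper": 0.2},
    {"offset": [0,0,0.02],"rot": [0,0,0],"gripper": 0.2},
    {"offset": [0,0,0.017],"rot": [0,0,0],"gripper": 0.2},
    {"offset": [0,0,0.0085],"rot": [0,0,0],"gripper": 0.2},
    {"offset": [0,0,0.004],"rot": [0,0,0],"gripper": 0.2},
    {"offset": [0,0,0],"rot": [0,0,0],"gripper": 0.2},
    {"offset": [0,0,0],"rot": [0,0,0],"gripper": 0.2},
  ],
)

```text
time: 8.15
position: [0.5703, 0.0943, 0.0498]
tool_rot: [2.122, 2.316, 0.002]
ft_force: [-0.2, 0.1, -5.2]
grip_width: 0.46
```

Run:
```python
from h import *
show(); e=grab('scene','s5')
b=e['img'][:,:,::-1]
cv2.imwrite('pics/z8.png',cv2.resize(b[100:210,210:330],None,fx=5,fy=5,interpolation=cv2.INTER_CUBIC))
```

```text
t 8.15 p [0.5703 0.0943 0.0498] yawy 4.99 z [ 0.001  0.    -1.   ] F [-0.2  0.1 -5.2] g 0.46
```

View pics/z8.png

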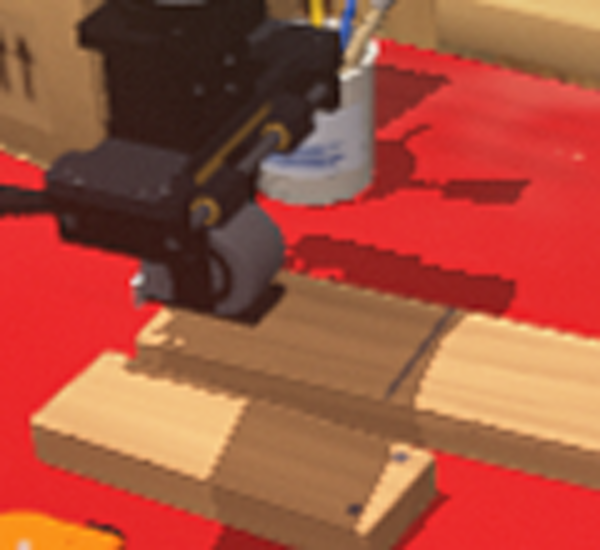

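Call:
carry_out(
  rows=[
    {"offset": [-0.004,0,0.0015],"rot": [0,0,0],"gripper": 0.2},
    {"offset": [-0.01,0,0],"rot": [0,0,0],"gripper": 0.2},
    {"offset": [-0.014,0,0],"rot": [0,0,0],"gripper": 0.2},
    {"offset": [-0.018,0,0],"rot": [0,0,0],"gripper": 0.2},
    {"offset": [-0.014,0,0],"rot": [0,0,0],"gripper": 0.2},
    {"offset": [0,0,0],"rot": [0,0,0],"gripper": 0.2},
    {"offset": [0,0,0],"rot": [0,0,0],"gripper": 0.2},
  ],
)

```text
time: 9.07
position: [0.5749, 0.0348, 0.0475]
tool_rot: [-2.122, -2.316, -0.001]
ft_force: [-0.5, 1.9, -5.7]
grip_width: 0.457
```

Run:
```python
from h import *
show(); e=grab('scene','s6')
b=e['img'][:,:,::-1]
cv2.imwrite('pics/z9.png',cv2.resize(b[100:210,210:330],None,fx=5,fy=5,interpolation=cv2.INTER_CUBIC))
```

```text
t 9.07 p [0.5749 0.0348 0.0475] yawy 4.99 z [ 0.     0.001 -1.   ] F [-0.5  1.9 -5.7] g 0.457
```

View pics/z9.png

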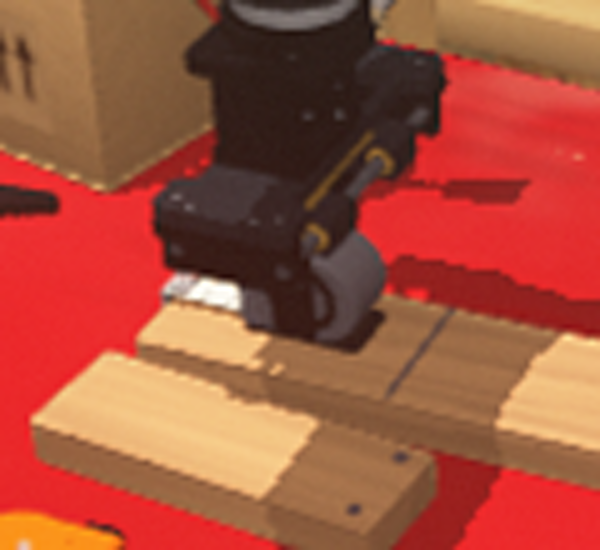

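The hook has caught the board end (near pixel 242,157) and the blade is coming out. I'll keep drawing the case back.

Call:
carry_out(
  rows=[
    {"offset": [-0.01,0,0],"rot": [0,0,0],"gripper": 0.2},
    {"offset": [-0.015,0,0],"rot": [0,0,0],"gripper": 0.2},
    {"offset": [-0.02,0,0],"rot": [0,0,0],"gripper": 0.2},
    {"offset": [-0.02,0,0],"rot": [0,0,0],"gripper": 0.2},
    {"offset": [-0.018,0,0],"rot": [0,0,0],"gripper": 0.2},
    {"offset": [-0.01,0,0],"rot": [0,0,0],"gripper": 0.2},
    {"offset": [-0.005,0,0],"rot": [0,0,0],"gripper": 0.2},
    {"offset": [0,0,0],"rot": [0,0,0],"gripper": 0.2},
    {"offset": [0,0,0],"rot": [0,0,0],"gripper": 0.2},
    {"offset": [0,0,0],"rot": [0,0,0],"gripper": 0.2},
  ],
)

```text
time: 10.38
position: [0.5835, -0.0624, 0.0475]
tool_rot: [-2.121, -2.317, -0.0]
ft_force: [0.4, 1.2, -6.7]
grip_width: 0.458
```

Run:
```python
from h import *
show(); e=grab('scene','s7'); d=grab('top','t7')
b=e['img'][:,:,::-1];a=d['img'][:,:,::-1]
cv2.imwrite('pics/z10.png',np.hstack([cv2.resize(b[100:220,220:340],None,fx=5,fy=5,interpolation=cv2.INTER_CUBIC)]))
cv2.imwrite('pics/z11.png',np.hstack([cv2.resize(a[110:220,200:350],None,fx=5,fy=5,interpolation=cv2.INTER_CUBIC)]))
```

```text
t 10.38 p [ 0.5835 -0.0624  0.0475] yawy 5.05 z [ 0.  0. -1.] F [ 0.4  1.2 -6.7] g 0.458
```

View pics/z10.png

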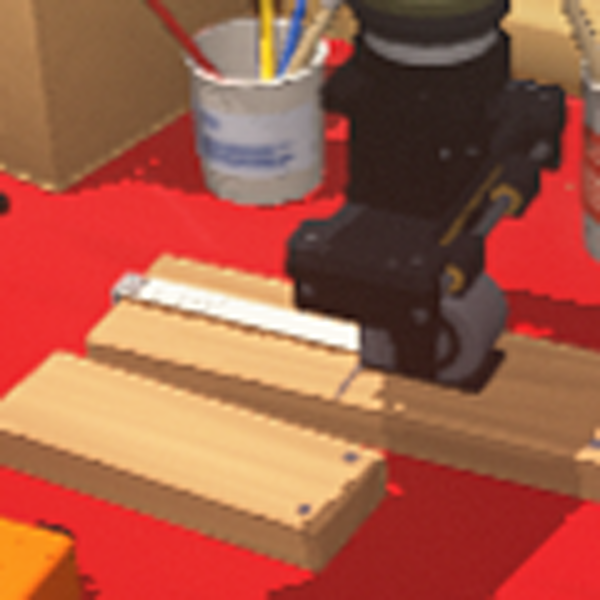

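View pics/z11.png

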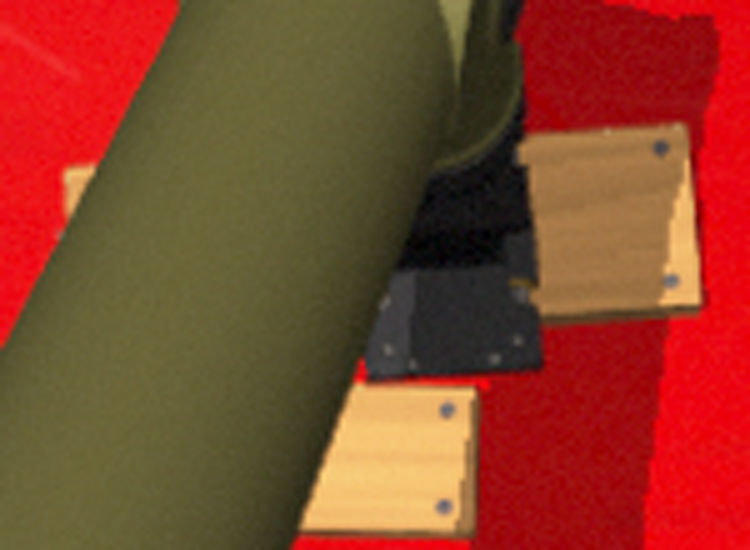

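Call:
carry_out(
  rows=[
    {"offset": [0,0,0.001],"rot": [0,0,0],"gripper": 0.2},
    {"offset": [0,0,0.001],"rot": [0,0,0],"gripper": 0.2},
    {"offset": [0,0,0],"rot": [0,0,0],"gripper": 0.2},
    {"offset": [0,0,0],"rot": [0,0,0],"gripper": 0.2},
  ],
)

```text
time: 10.98
position: [0.5836, -0.0632, 0.0457]
tool_rot: [2.123, 2.316, 0.001]
ft_force: [-1.0, 1.8, -5.8]
grip_width: 0.459
```

Not touching yet, so I'll lower a little more.

Call:
carry_out(
  rows=[
    {"offset": [0,0,0.0007],"rot": [0,0,0],"gripper": 0.2},
    {"offset": [0,0,0],"rot": [0,0,0],"gripper": 0.2},
    {"offset": [0,0,0],"rot": [0,0,0],"gripper": 0.2},
  ],
)

```text
time: 11.35
position: [0.5836, -0.0632, 0.0456]
tool_rot: [2.122, 2.316, 0.001]
ft_force: [-4.1, 0.7, 4.6]
grip_width: 0.455
```

Call:
carry_out(
  rows=[
    {"offset": [0,0,0.0007],"rot": [0,0,0],"gripper": 0.2},
    {"offset": [0,0,0],"rot": [0,0,0],"gripper": 0.2},
    {"offset": [0,0,0],"rot": [0,0,0],"gripper": 0.2},
  ],
)

```text
time: 11.72
position: [0.5836, -0.0632, 0.0456]
tool_rot: [-2.123, -2.316, -0.001]
ft_force: [-4.2, 2.1, 9.3]
grip_width: 0.458
```

Call:
carry_out(
  rows=[
    {"offset": [0,0,0],"rot": [0,0,0],"gripper": 0.6},
    {"offset": [0,0,0],"rot": [0,0,0],"gripper": 0.8},
    {"offset": [0,0,0],"rot": [0,0,0],"gripper": 0.8},
    {"offset": [0,0,0],"rot": [0,0,0],"gripper": 0.8},
    {"offset": [0,0,0],"rot": [0,0,0],"gripper": 0.8},
    {"offset": [0,0,-0.02],"rot": [0,0,0],"gripper": 0.8},
    {"offset": [0,0,-0.04],"rot": [0,0,0],"gripper": 0.8},
    {"offset": [0,0,-0.04],"rot": [0,0,0],"gripper": 0},
    {"offset": [0,0,0],"rot": [0,0,0],"gripper": 0},
    {"offset": [0,0,0],"rot": [0,0,0],"gripper": 0},
  ],
)

```text
time: 12.98
position: [0.5834, -0.0631, 0.1448]
tool_rot: [2.122, 2.316, 0.001]
ft_force: [-0.0, 0.3, 0.7]
grip_width: 0.544
```

Run:
```python
from h import *
show(); e=grab('scene','s8')
b=e['img'][:,:,::-1]
cv2.imwrite('pics/z12.png',np.hstack([cv2.resize(b[110:210,220:350],None,fx=6,fy=6,interpolation=cv2.INTER_CUBIC)]))
```

```text
t 12.97 p [ 0.5834 -0.0631  0.1448] yawy 5.0 z [ 0.001  0.    -1.   ] F [-0.   0.3  0.7] g 0.544
```

View pics/z12.png

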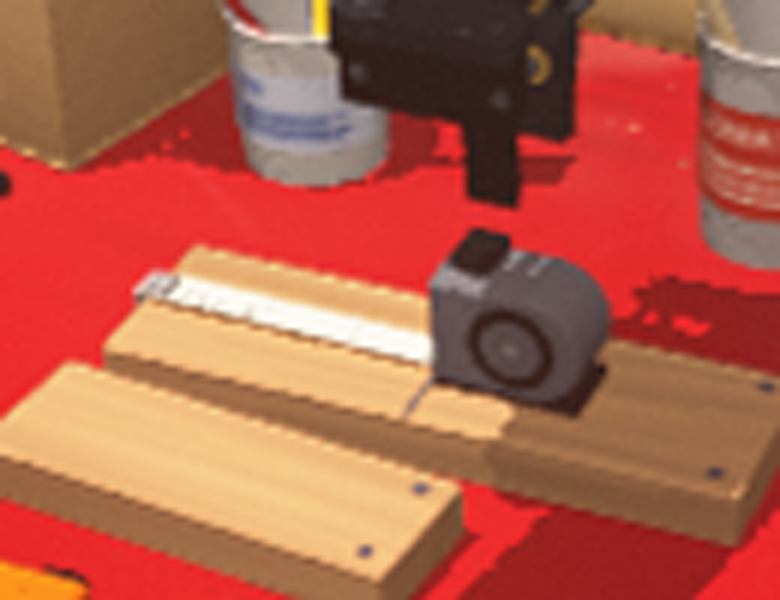

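Call:
carry_out(
  rows=[
    {"offset": [0.018,0,0],"rot": [0,0,0],"gripper": 0},
    {"offset": [0,0,0],"rot": [0,0,0],"gripper": 0},
    {"offset": [0,0,0],"rot": [0,0,0],"gripper": 0},
    {"offset": [0,0,0],"rot": [0,0,0],"gripper": 0},
    {"offset": [0,0,0],"rot": [0,0,0],"gripper": 0},
    {"offset": [0,0,0.015],"rot": [0,0,0],"gripper": 0},
    {"offset": [0,0,0.012],"rot": [0,0,0],"gripper": 0},
    {"offset": [0,0,0.008],"rot": [0,0,0],"gripper": 0},
    {"offset": [0,0,0],"rot": [0,0,0],"gripper": 0},
  ],
)

```text
time: 14.15
position: [0.5811, -0.0453, 0.108]
tool_rot: [-2.122, -2.315, 0.002]
ft_force: [0.7, 0.2, -0.9]
grip_width: 0.005
```

Run:
```python
from h import *
show(); e=grab('scene','s9')
print(ray(e,482/6+220,250/6+110,.094))
b=e['img'][:,:,::-1]
cv2.imwrite('pics/z13.png',np.hstack([cv2.resize(b[110:210,220:350],None,fx=6,fy=6,interpolation=cv2.INTER_CUBIC)]))
```

```text
t 14.15 p [ 0.5811 -0.0453  0.108 ] yawy 4.99 z [-0.002 -0.    -1.   ] F [ 0.7  0.2 -0.9] g 0.005
[ 0.57824235 -0.04757908  0.094     ]
```

View pics/z13.png

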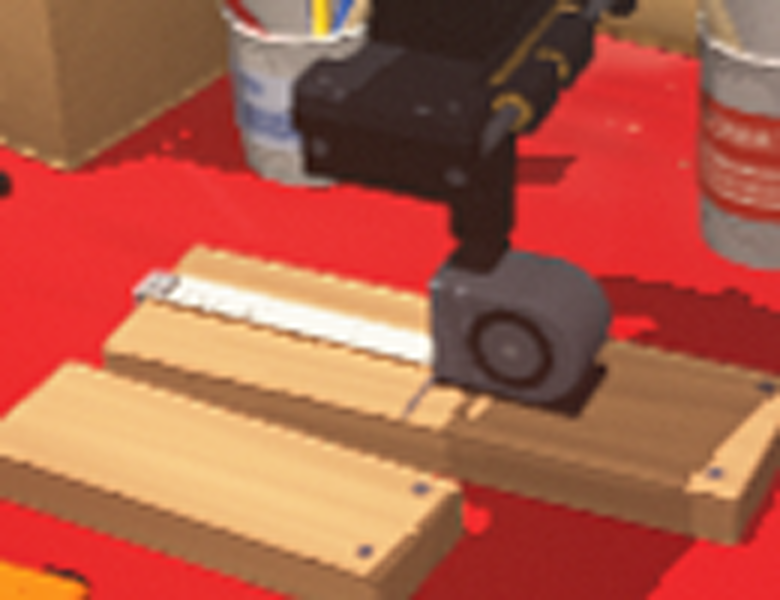

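Call:
carry_out(
  rows=[
    {"offset": [-0.001,0,0.003],"rot": [0,0,0],"gripper": 0},
    {"offset": [0,0,0.002],"rot": [0,0,0],"gripper": 0},
    {"offset": [0,0,0.001],"rot": [0,0,0],"gripper": 0},
    {"offset": [0,0,0],"rot": [0,0,0],"gripper": 0},
    {"offset": [0,0,0],"rot": [0,0,0],"gripper": 0},
  ],
)

```text
time: 14.82
position: [0.582, -0.0462, 0.1033]
tool_rot: [2.122, 2.316, 0.0]
ft_force: [0.6, 0.2, 0.1]
grip_width: 0.005
```

Call:
carry_out(
  rows=[
    {"offset": [0,0,0.001],"rot": [0,0,0],"gripper": 0},
    {"offset": [0,0,0.001],"rot": [0,0,0],"gripper": 0},
    {"offset": [0,0,0],"rot": [0,0,0],"gripper": 0},
    {"offset": [0,0,0],"rot": [0,0,0],"gripper": 0},
  ],
)

```text
time: 15.32
position: [0.582, -0.0462, 0.1014]
tool_rot: [2.122, 2.316, 0.001]
ft_force: [-1.1, -0.3, 2.9]
grip_width: 0.006
```

Call:
carry_out(
  rows=[
    {"offset": [0,0,0.001],"rot": [0,0,0],"gripper": 0},
    {"offset": [0,0,0.001],"rot": [0,0,0],"gripper": 0},
    {"offset": [0,0,0],"rot": [0,0,0],"gripper": 0},
    {"offset": [0,0,0],"rot": [0,0,0],"gripper": 0},
  ],
)

```text
time: 15.82
position: [0.582, -0.0462, 0.0991]
tool_rot: [2.122, 2.316, 0.0]
ft_force: [0.6, -0.0, 2.3]
grip_width: 0.003
```

Call:
carry_out(
  rows=[
    {"offset": [0,0,0.001],"rot": [0,0,0],"gripper": 0},
    {"offset": [0,0,0.0007],"rot": [0,0,0],"gripper": 0},
    {"offset": [0,0,0],"rot": [0,0,0],"gripper": 0},
    {"offset": [0,0,0],"rot": [0,0,0],"gripper": 0},
  ],
)

```text
time: 16.32
position: [0.5821, -0.0463, 0.0979]
tool_rot: [2.122, 2.316, 0.001]
ft_force: [-0.9, -0.0, 5.5]
grip_width: 0.002
```

Call:
carry_out(
  rows=[
    {"offset": [0,0,0.0005],"rot": [0,0,0],"gripper": 0},
    {"offset": [0,0,0],"rot": [0,0,0],"gripper": 0},
    {"offset": [0,0,0],"rot": [0,0,0],"gripper": 0},
  ],
)

```text
time: 16.7
position: [0.5821, -0.0462, 0.0978]
tool_rot: [2.123, 2.316, 0.001]
ft_force: [-1.3, -0.1, 6.8]
grip_width: 0.008
```

Call:
carry_out(
  rows=[
    {"offset": [0,0,0.0004],"rot": [0,0,0],"gripper": 0},
    {"offset": [0,0,0],"rot": [0,0,0],"gripper": 0},
    {"offset": [0,0,0],"rot": [0,0,0],"gripper": 0},
  ],
)

```text
time: 17.08
position: [0.5821, -0.0462, 0.0977]
tool_rot: [2.123, 2.316, 0.001]
ft_force: [-3.0, 0.1, 8.9]
grip_width: 0.005
```

Call:
carry_out(
  rows=[
    {"offset": [0,0,-0.005],"rot": [0,0,0],"gripper": 0},
    {"offset": [0,0,-0.02],"rot": [0,0,0],"gripper": 0},
    {"offset": [0,0,-0.05],"rot": [0,0,0],"gripper": 0},
    {"offset": [0,0,-0.05],"rot": [0,0,0],"gripper": 0},
    {"offset": [-0.06,0,0],"rot": [0,0,0],"gripper": 0},
    {"offset": [-0.06,0,0],"rot": [0,0,0],"gripper": 0},
    {"offset": [-0.06,0,0],"rot": [0,0,0],"gripper": 0},
    {"offset": [-0.05,0,0],"rot": [0,0,0],"gripper": 0},
    {"offset": [0,0,0],"rot": [0,0,0],"gripper": 0},
    {"offset": [0,0,0],"rot": [0,0,0],"gripper": 0},
  ],
)

```text
time: 18.32
position: [0.6018, -0.2745, 0.2207]
tool_rot: [-2.121, -2.315, -0.0]
ft_force: [-0.3, -0.1, 0.2]
grip_width: 0.008
```

Run:
```python
from h import *
show(); e=grab('scene','s10'); d=grab('top','t10')
b=e['img'][:,:,::-1];a=d['img'][:,:,::-1]
cv2.imwrite('pics/z14.png',np.hstack([cv2.resize(b[110:210,220:350],None,fx=6,fy=6,interpolation=cv2.INTER_CUBIC)]))
cv2.imwrite('pics/z15.png',np.hstack([cv2.resize(a[110:220,195:350],None,fx=5,fy=5,interpolation=cv2.INTER_CUBIC)]))
```

```text
t 18.32 p [ 0.6018 -0.2745  0.2207] yawy 5.0 z [-0.001  0.001 -1.   ] F [-0.3 -0.1  0.2] g 0.008
```

View pics/z14.png

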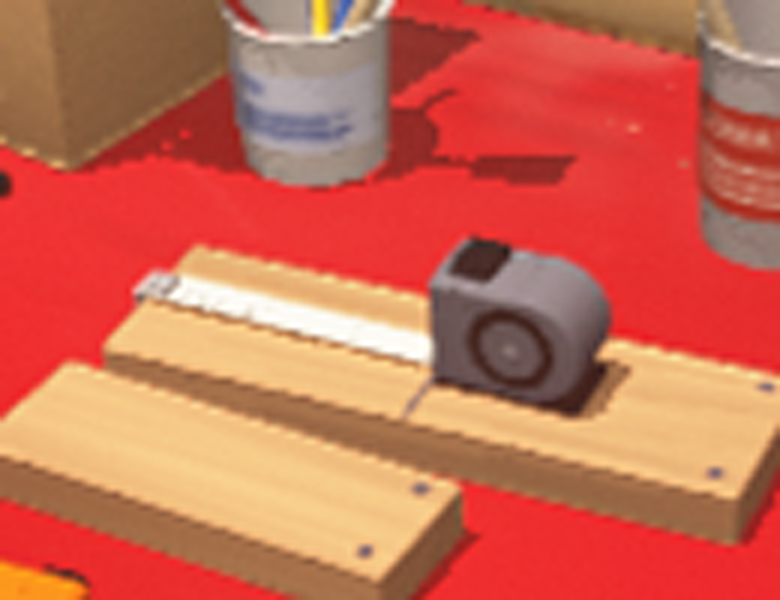

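View pics/z15.png

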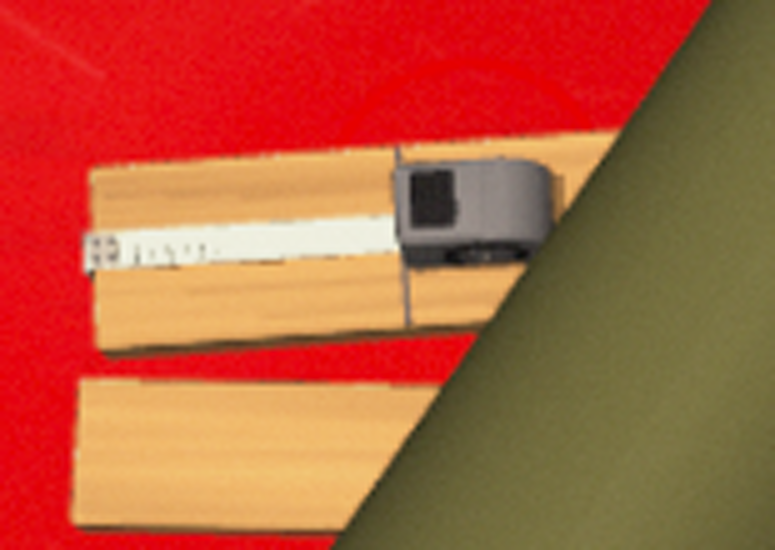

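```bash
python3 -c "
from bench import workorder; print(workorder.close_job())"
```

```text
the job is handed in; nothing more can be done
None
```

The tape measure is on the long board, hooked over its left-hand end and locked with the blade out. I handed the job in at about 18.5 s of the 54 s allowed; no verdict was reported.

I gripped the case across its flat sides and lifted it off the block. Then I hooked the blade end over the board and drew the case back about 158 mm, just clear of the board's top. After setting it down at the pencil line and letting go, I pushed the lock button down with the closed fingertips and backed the arm clear.

**Last checks:**
- **Hook and blade:** in the final pictures the hook sits over the left end near the middle of the board. From the positions, the blade is out about 140 mm. It did not move between letting go and the last picture.
- **Case:** the front stands at the pencil line and the case is upright. The blade's direction is within about 1 to 2 degrees of the board's edge.
- **Lock:** the button stopped after about 4.3 mm of travel at 9 N, slightly over the 4 to 8 N you gave. It looks visibly lower in the picture, but I could not read the joint directly.
- **Robot:** it stands clear of everything and reads about zero force.

**Small disagreement:** the button's position in the scene camera differed by 2 to 4 mm from the position I worked out. I put this down to picture and calibration error. It was well within the size of the button, and no check failed.

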